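# Snug the loose plug of the air manifold, then turn the air on

## Task

The brass wing plug on the workshop's compressed-air manifold has only been started in its tapered thread: screw it in clockwise, by feel, until it goes snug, but do not overtighten it. Only then turn the air back on by swinging the yellow valve lever all the way round, from across the supply pipe to in line with it. Let go of everything and leave the other things on the bench where they are.

Things in the scene. Friction and masses are not known exactly. Their poses are not given: they have to be found in the camera images.
- manifold: fixed air manifold: aluminium block 45 x 250 x 45 mm along its y, top 88 mm above the bench, on a plywood board 18 mm thick. On the block, 75 mm apart in varying order: the brass wing plug, a steel quick coupler, a black blanking plug. At its -y end a ball valve and copper supply pipe, at its +y end a gauge (80 mm high). Origin: on the bench under the block's middle; x away from the robot, z up
- port: brass hexagon port that the wing plug screws into, fixed on the block: 36 mm over its corners, 14 mm high; origin: on its axis, on the block's top face. Its turn about z varies and says nothing of the thread. The tapered bore varies unseen from start to start, so the angle at which the plug goes snug (1.3 to 3.6 rad from the start) is not known beforehand
- plug: brass pipe plug with an upright wing: 54 mm long along the plug's x, 9 mm thick along its y, 33 mm high, on a neck 21 mm thick that shows 12 mm above the port. Origin: centre of the wing, on the plug's axis, 131 mm above the bench. Right-hand tapered thread: clockwise from above tightens, 1.8 mm deeper per turn; stays where left. The turn cannot be read from its pose alone
- plug_top (a point): point on the plug's axis at the wing's top edge, 16.5 mm above its centre. Feel: it runs in with under 0.05 N m of torque for 0.5 to 2.5 rad; then the taper bites and the torque climbs by 0.5 to 0.6 N m per rad. Snug is 0.4 to 0.65 N m (0.5 ideal), felt turning slowly; stopping after a quick turn of over 0.1 rad can read 0.3 lower. Below 0.3 it would leak, over 0.8 it strains
- valve_stem (a point): point on the vertical turning axis of the valve lever, 105 mm above the bench, at mid-thickness of the lever
- lever_end (a point): point on the lever 90 mm from the stem's axis (the lever ends at 105 mm), at mid-thickness. The lever is level; from 30 to 105 mm it has a yellow sleeve 18 mm wide and 10 mm thick, nearer the stem it is 16 mm wide
- valve (a joint): turn of the lever in rad: 0 = shut, lever across the pipe (to the manifold's -x, towards the robot); 1.571 = fully open against its stop, lever over the supply pipe (to the manifold's -y). It opens anticlockwise seen from above, against a steady friction of 0.15 N m, and stays where it is left
- coupler: round steel quick coupler on the block, 27 mm across, 50 mm high, fixed; origin: on its axis on the block's top face
- blank: black steel blanking plug with a square head on the block, 27 mm across, 18 mm high, fixed; origin: on its axis on the block's top face
- tape: white plastic roll of thread tape, 52 mm across, 14 mm high, lying on the plywood board; origin: centre of its underside
- wrench: steel open-end wrench lying on the bench, 190 mm long, origin: its middle, underside
- glue: white glue bottle with an orange cap, 60 mm across, 170 mm high, upright; origin: centre of its underside
- sanding_block: cork sanding block 110 x 65 x 32 mm; origin: centre of its underside
- try_square: joiner's try square, dark wood stock 130 mm long along its x, steel blade 160 mm along its y; origin: underside of the stock's middle
- wax: steel wax can 84 mm across, 60 mm high; origin: centre of its underside
- offcut: dark wood offcut 160 x 60 x 35 mm; origin: centre of its underside

How it is judged:
On the way, in this order (a step that is already met when the one before it is completed fails the run):
1. the plug is screwed in until its taper sits snug in the port (contact force between plug and port above 3 N), for 0.2 s.
2. the valve lever is swung fully open (value of joint valve above 1.45 rad), for 0.2 s.
At the end, for the whole second after the job is handed in: The taper of the wing plug presses in its port with 3 to 13 N along its axis (what about 0.3 to 0.85 N m of slow tightening torque leaves), the valve lever is open to more than 1.45 rad (7 degrees from in line with the pipe), and plug and lever are at rest and let go (contact force between plug and port between 3 and 13 N and value of joint valve above 1.45 rad and angular speed of plug below 0.1 rad/s and velocity of joint valve below 0.1 rad/s); the robot touches nothing.
It fails at once if the plug is overtightened: its taper presses in the port with more than 13 N (over about 0.85 N m of torque) (contact force between plug and port above 13 N).
It fails at once if the air is turned on (lever past 0.4 rad) while the plug is not snug (value of joint valve above 0.4 rad and not (contact force between plug and port above 3 N)).
It fails at once if a bystander on the bench is moved by more than 30 mm (distance of any of tape, wrench, glue, sanding_block, try_square, wax, offcut from where it was at the start of the episode above 0.03 m).
It also fails if it takes over 64 s, if anything falls off the work surface, if the arm or the gripper's body presses on something with over 40 N, if the wrist force passes 120 N, or if a joint passes its speed limit or range.

## Robot

A 6-joint arm with a two-finger parallel gripper is mounted at the origin on the work surface. World frame = base frame: x ahead of the robot, y to its left, z up, the work surface at z = 0. Lengths are in m, angles in rad, forces in N, time in s.
With the tool pointing down it reaches from about 0.35 to 0.85 m from the base axis. Payload 8.1 kg.
Tool frame: the origin (TCP) lies at the very end of the fingers, on their centre line; the grasp point (between the pads) lies 19 mm behind it; z points along the fingers, y is the direction in which the jaws open and shut (so a half turn about z gives the same grasp; the last joint's range is limited). The gripper opens to 85 mm and grips with 20 to 120 N. Pads are 22 mm wide; open, the fingers measure 114 mm over their backs; the gripper's body (76 mm by 85 mm) begins 54 mm behind the grasp point. The pads swing forward as they close: fully open they stand 13 mm farther back than shut.
Start: joints at [-1.404, 0.13, 1.488, -0, 1.523, -0.085], TCP at [0.15, -0.581, 0.194] pointing down, gripper open.
Joint ranges: [-2.96, 2.96], [-0.89, 2.26], [0.02, 2.5], [-1.34, 4.48], [0, 2.73], [-2.66, 2.66]. Speed limits (rad/s): [2.39, 2.39, 2.79, 3.14, 3.14, 3.14].

## Interface

Orientations are given as a 3x3 rotation matrix whose columns are the frame's x, y, z axes.
In Python, from cell import manip gives the robot as it stands.
- The arm moves only by the tool drive_tool, never from a script. Its argument "series" is text: rows parted by semicolons, each of 4 numbers parted by spaces: the shift along the tool's x, y, z in m, then the turn about the tool's z in degrees. A call has 1 to 5 rows; each row shifts and turns the commanded pose from where the row before left it, along the tool's axes as they then stand; what a row does not reach is not made up. A row lasts 1/8 s, in which the tool goes at most 62.5 mm and 10.7 degrees, less where a joint would pass 70% of its speed; a pose out of reach is approached as far as the arm can. A call is refused whole if a number of a shift passes 0.0625 or a number of a turn 10.7, either way. A call with a gripper value outside its range is refused whole. "fingers" is the opening, from 0 (shut) to 1 (fully open), set as the call begins (left out, the last holds). The fingers move at their own pace and stop on an object; the grip force is fixed at half the most. Time passes only in rows, so rows that do not move let the fingers close. It gives the time, the measured TCP pose, the force and the opening at its end, in the units of the state.
- manip.get_state(): the state, without advancing time (a new reading comes with each control period).
- manip.snapshot(name): name is "side" or "top" or "wrist"; returns the picture (420x560x3 uint8, red, green, blue); there is no depth.
- manip.camera_model(name): a dict with "fx", "fy", "cx", "cy" (pixels), "R" (3x3) and "t" (3): a world point X has camera coordinates R X + t; the wrist camera has in their place "hand_eye" (4x4, takes a point from camera to tool coordinates, whose origin is the TCP and whose axes are the flange's). Camera axes: x right, y down, z forward; pixel columns grow to the right and rows downward; lengths in m; the calibration is good to about 2 mm. A picture is of the moment at which its call begins: read the wrist's pose just before it. camera_model takes no time and is no camera call.
- manip.job_done(): hands the job in, once; it reports no verdict.
The state is a dict: "t": time; "qpos": joint angles; "joint_velocities": joint speeds; "joint_efforts": joint torques, N m; "eef_pos": TCP position; "orientation": TCP orientation; "force": force on the tool from outside, world axes, zero at the start; "moment": the same for the moment, N m; "grip_width": opening from 0.0 (shut) to 1.0 (fully open).
Only numpy, scipy, OpenCV 4.12 (cv2) and the standard library are available. Lean on these libraries where they do the work, as an engineer would, in place of code of your own. Each camera call takes 0.05 s, during which the arm holds its last target.

## Working session

There is one attempt and no reset: what is moved stays moved. The work goes in short steps, Python scripts to look and compute and a tool call to move; the robot and the scene stay as the last step left them, time stands still between calls to the robot, and variables do not carry over. Pictures are saved under pics/ and viewed, and the job is handed in when it is done.

Besides the shell and the picture viewer there is one more tool, called after ">>>" as name(argument=value, ...) on one line, values as JSON. drive_tool: Moves the arm, as the interface text tells. Its arguments: {"type":"object","properties":{"series":{"type":"string"},"fingers":{"type":"number"}},"required":["series"]}

```bash
mkdir -p pics; ls; cat > h.py <<'E'
import numpy as np, cv2
from cell import manip
def snap(n,f):
    s=manip.get_state(); im=manip.snapshot(n); cv2.imwrite('pics/'+f,im[:,:,::-1]); return s,im
E
python3 - <<'E'
from h import *
print({k:np.round(v,3).tolist() for k,v in manip.get_state().items()})
for n in("side","top","wrist"): snap(n,n+'0.png'); print(manip.camera_model(n))
E
```

```text
pics
{'t': 0.0, 'qpos': [-1.404, 0.131, 1.489, -0.0, 1.523, -0.085], 'joint_velocities': [0.0, 0.0, -0.002, -0.001, 0.001, -0.002], 'joint_efforts': [0.001, -56.94, -50.055, -0.0, 0.015, -0.0], 'eef_pos': [0.149, -0.58, 0.193], 'orientation': [[0.968, 0.249, -0.0], [0.249, -0.968, 0.002], [0.0, -0.002, -1.0]], 'force': [0.163, 0.026, -0.74], 'moment': [-0.014, 0.017, 0.003], 'grip_width': 1.002}
{'fx': 420.60154412946287, 'fy': 420.60154412946287, 'cx': 276.40952301695233, 'cy': 209.52460380971354, 'R': array([[-0.85331957, -0.52117681, -0.01484756],
       [-0.28734649,  0.49385108, -0.82069672],
       [ 0.43506058, -0.69605018, -0.57117111]]), 't': array([0.40514485, 0.23509358, 1.21855217])}
{'fx': 465.6476604090684, 'fy': 465.6476604090684, 'cx': 286.8759456125338, 'cy': 213.26573985193238, 'R': array([[-0.01368788, -0.99986543, -0.00904227],
       [-0.98716092,  0.01495213, -0.15902754],
       [ 0.15914134,  0.00674942, -0.98723274]]), 't': array([-0.02683321,  0.49273243,  1.65783618])}
{'fx': 352.76651986374895, 'fy': 352.76651986374895, 'cx': 281.5207478872869, 'cy': 206.84482170980485, 'hand_eye': array([[-2.79982905e-04, -9.61343199e-01, -2.75352819e-01,
         6.97655917e-02],
       [ 9.99999957e-01, -2.92114240e-04,  3.04752566e-06,
        -4.24605380e-04],
       [-8.33641976e-05, -2.75352807e-01,  9.61343240e-01,
        -1.80122585e-01],
       [ 0.00000000e+00,  0.00000000e+00,  0.00000000e+00,
         1.00000000e+00]])}
```

View pics/top0.png

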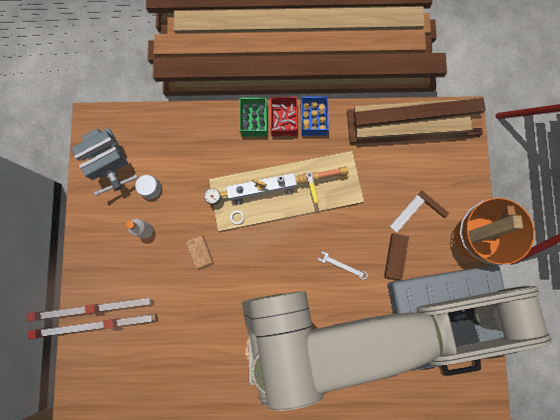

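View pics/side0.png

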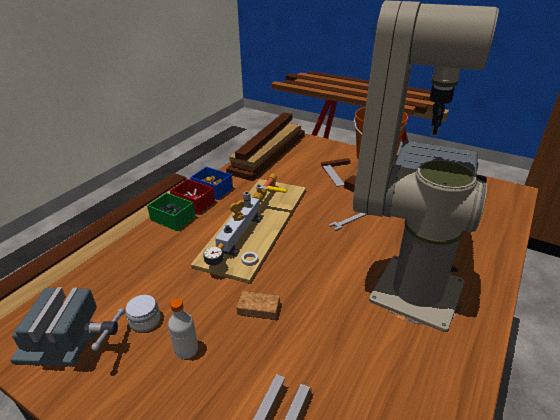

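```bash
python3 - <<'E'
import cv2
a=cv2.imread('pics/top0.png')[140:240,195:375]; cv2.imwrite('pics/top0z.png',cv2.resize(a,None,fx=4.4,fy=4.4,interpolation=3))
a=cv2.imread('pics/side0.png')[165:285,185:325]; cv2.imwrite('pics/side0z.png',cv2.resize(a,None,fx=5,fy=5,interpolation=3))
E
```

```text
(no output)
```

View pics/top0z.png

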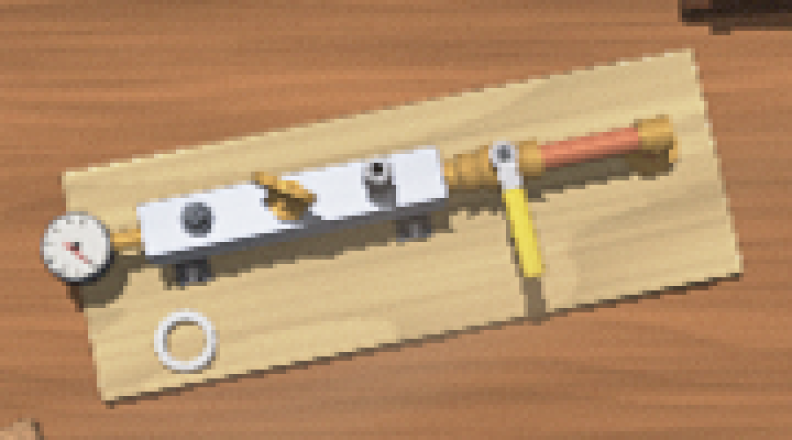

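View pics/side0z.png

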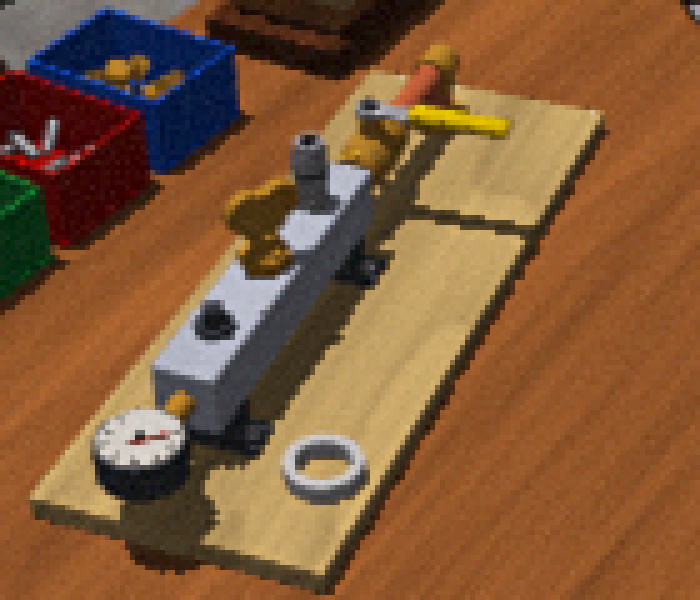

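```bash
cat >> h.py <<'E'
def fixray(name,u,v,z):
    m=manip.camera_model(name); R=m['R'];t=m['t']
    d=R.T@np.array([(u-m['cx'])/m['fx'],(v-m['cy'])/m['fy'],1]); c=-R.T@t
    return c+d*(z-c[2])/d[2]
def wray(s,u,v,z):
    m=manip.camera_model('wrist');H=m['hand_eye'];Ro=np.array(s['orientation']);p=np.array(s['eef_pos'])
    d=Ro@H[:3,:3]@np.array([(u-m['cx'])/m['fx'],(v-m['cy'])/m['fy'],1]); c=p+Ro@H[:3,3]
    return c+d*(z-c[2])/d[2]
def totool(dx,s=None):
    s=s or manip.get_state(); return np.array(s['orientation']).T@np.asarray(dx)
E
python3 - <<'E'
from h import *
Z=lambda x,y,z:fixray('top',195+x/4.4-.4,140+y/4.4-.4,z).round(4)
for n,x,y,z in [('b1',137,205,.088),('b2',440,150,.088),('b3',447,195,.088),('b4',147,250,.088),('stem',503,152,.11),('lend',531,275,.11),('w1',255,175,.1475),('w2',313,210,.1475),('coup',378,167,.138),('blank',198,212,.106)]: print(n,Z(x,y,z))
E
```

```text
b1 [0.5858 0.183  0.088 ]
b2 [ 0.6278 -0.0639  0.088 ]
b3 [ 0.5902 -0.069   0.088 ]
b4 [0.5484 0.1747 0.088 ]
stem [ 0.6199 -0.1143  0.11  ]
lend [ 0.519  -0.1344  0.11  ]
w1 [0.5951 0.0822 0.1475]
w2 [0.5664 0.0368 0.1475]
coup [ 0.6023 -0.0142  0.138 ]
blank [0.5753 0.1314 0.106 ]
```

>>> drive_tool(series="0.041 -0.0366 -0.005 0;0.041 -0.0366 -0.005 0;0.041 -0.0366 -0.005 0;0.041 -0.0366 -0.005 0;0.041 -0.0366 -0.005 0")

```text
t: 0.78
eef_pos: [0.3031, -0.3511, 0.2191]
orientation: [[0.969, 0.249, 0.0], [0.249, -0.969, 0.0], [0.0, -0.0, -1.0]]
force: [0.5, -0.8, 0.7]
grip_width: 1.0
```

>>> drive_tool(series="0.041 -0.0366 -0.005 0;0.041 -0.0366 -0.005 0;0.041 -0.0366 -0.005 0;0.041 -0.0366 -0.005 0;0.041 -0.0366 -0.005 0")

```text
t: 1.4
eef_pos: [0.456, -0.1228, 0.2443]
orientation: [[0.968, 0.249, 0.0], [0.249, -0.968, -0.0], [0.0, 0.0, -1.0]]
force: [1.0, 0.3, 0.5]
grip_width: 0.997
```

>>> drive_tool(series="0.041 -0.0366 -0.005 0;0.041 -0.0366 -0.005 0;0.041 -0.0366 -0.005 0;0.041 -0.0366 -0.005 0;0 0 0 0", fingers=0.5)

```text
t: 2.02
eef_pos: [0.5786, 0.0615, 0.2631]
orientation: [[0.967, 0.253, -0.001], [0.253, -0.967, 0.001], [-0.001, -0.001, -1.0]]
force: [0.1, -0.6, 0.5]
grip_width: 0.501
```

```bash
python3 - <<'E'
from h import *
s,im=snap('wrist','w1.png'); print(s['eef_pos'],s['orientation'],s['qpos'],s['moment'])
import pickle; pickle.dump(s,open('w1.pkl','wb'))
E
```

```text
[0.57856918 0.06148455 0.26314534] [[ 9.67412235e-01  2.53202906e-01 -1.36213404e-03]
 [ 2.53204157e-01 -9.67412503e-01  8.38723740e-04]
 [-1.10537821e-03 -1.15628961e-03 -9.99998721e-01]] [1.71622622e-02 6.41840222e-02 1.43419021e+00 8.64327233e-04
 1.64456594e+00 1.33203128e+00] [0.01995507 0.03639788 0.01677108]
```

View pics/w1.png

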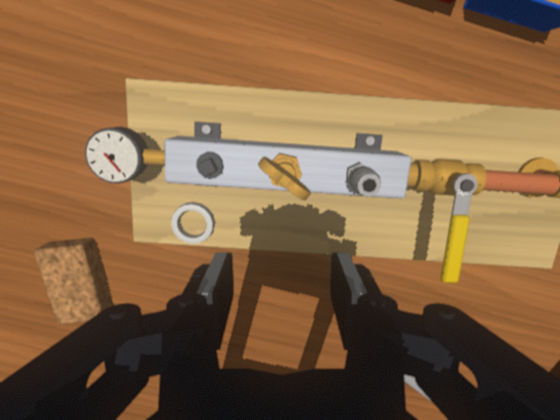

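```bash
python3 - <<'E'
import cv2
a=cv2.imread('pics/w1.png')[125:225,230:340]; cv2.imwrite('pics/w1z.png',cv2.resize(a,None,fx=6,fy=6,interpolation=3))
a=cv2.imread('pics/w1.png')[150:300,400:540]; cv2.imwrite('pics/w1l.png',cv2.resize(a,None,fx=4,fy=4,interpolation=3))
E
```

```text
(no output)
```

View pics/w1z.png

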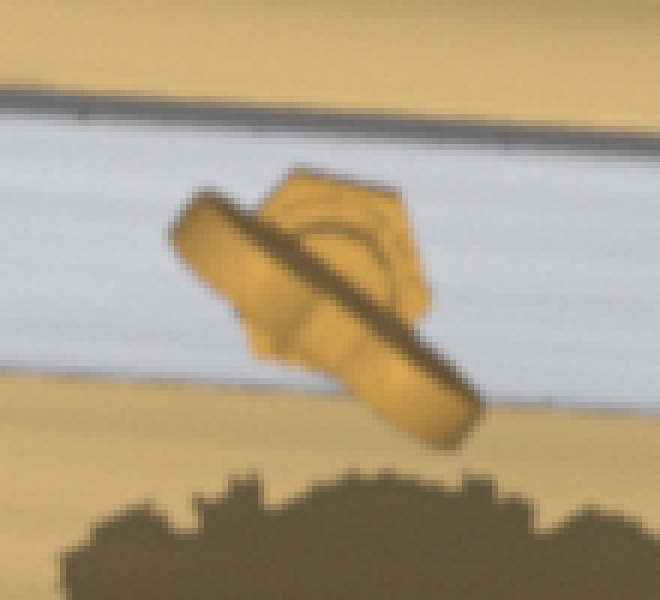

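View pics/w1l.png

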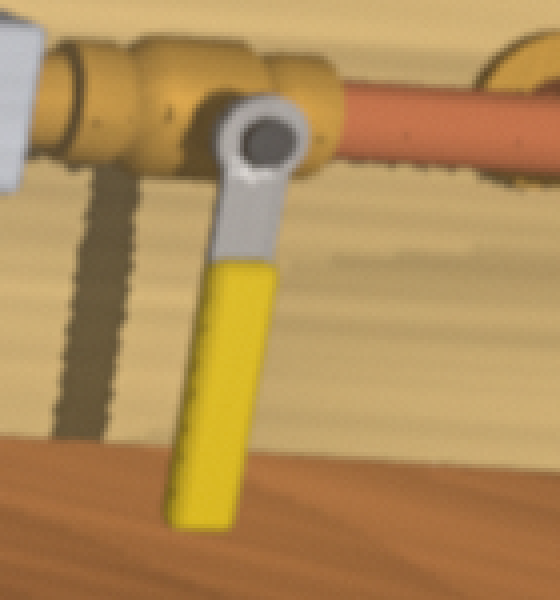

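```bash
python3 - <<'E'
from h import *
import pickle; s=pickle.load(open('w1.pkl','rb'))
P=lambda x,y,z:wray(s,230+x/6-.42,125+y/6-.42,z)
L=lambda x,y,z:wray(s,400+x/4-.38,150+y/4-.38,z)
for z in(.1475,.142):
  a,b=P(193,217,z),P(463,430,z); print('wing',a,b,(a+b)/2,np.linalg.norm(a-b),np.degrees(np.arctan2(*(a-b)[[1,0]])))
for q in[(215,200),(480,408),(172,238),(440,448)]: print(P(*q,.1475))
hx=[(300,170),(405,190),(430,300),(255,357)]
for q in hx: print('hex',P(*q,.102))
st=L(262,140,.112);e=L(202,528,.11)
print('stem',st,'end',e,np.linalg.norm(st-e),np.degrees(np.arctan2(*(st-e)[[1,0]])))
Q=lambda u,v,z:wray(s,u,v,z)
# block top corners
for q in[(166,137),(410,155),(405,198),(166,182)]: print('blk',Q(*q,.088))
print('coupler',Q(370,184,.138),'blank',Q(209,164,.106))
E
```

```text
wing [0.59863989 0.08448512 0.1475    ] [0.57858571 0.03951592 0.1475    ] [0.5886128  0.06200052 0.1475    ] 0.049238185158105935 65.96533852026265
wing [0.59775526 0.08457954 0.142     ] [0.57732806 0.03877389 0.142     ] [0.58754166 0.06167671 0.142     ] 0.050154038314726146 65.96533852026252
[0.60173345 0.08207666 0.1475    ]
[0.58234272 0.03804027 0.1475    ]
[0.59501892 0.08663562 0.1475    ]
[0.57516263 0.0420002  0.1475    ]
hex [0.60302927 0.07043524 0.102     ]
hex [0.60420168 0.05326483 0.102     ]
hex [0.58791082 0.04455677 0.102     ]
hex [0.57144585 0.06988631 0.102     ]
stem [ 0.61999021 -0.10905885  0.112     ] end [ 0.51931049 -0.13567911  0.11      ] 0.10415874946026023 14.810390603561446
blk [0.58797842 0.18298136 0.088     ]
blk [ 0.63239918 -0.05724112  0.088     ]
blk [ 0.58903539 -0.06784917  0.088     ]
blk [0.54290626 0.17545734 0.088     ]
coupler [ 0.60130563 -0.01278858  0.138     ] blank [0.57608542 0.13350597 0.106     ]
```

>>> drive_tool(series="0 0 0 -10.6;0 0 0 -10.6;0 0 0 -10.6;0 0 0 -10.6;0 0 0 -10.6")

```text
t: 2.7
eef_pos: [0.5771, 0.0567, 0.2642]
orientation: [[0.38, 0.925, -0.0], [0.925, -0.38, -0.0], [-0.001, -0.0, -1.0]]
force: [-0.5, 0.6, -0.3]
grip_width: 0.498
```

>>> drive_tool(series="0 0 0 -10.6;0 0 0 -10.6;0 0 0 -10.6;0 0 0 -10.6;0 0 0 -10.6")

```text
t: 3.32
eef_pos: [0.5771, 0.0567, 0.2641]
orientation: [[-0.51, 0.86, -0.0], [0.86, 0.51, -0.0], [-0.0, -0.001, -1.0]]
force: [0.1, -0.2, -0.7]
grip_width: 0.498
```

>>> drive_tool(series="0 0 0 -10.6;0 0 0 -10.6;0 0 0 -10.6;0 0 0 -10.6;0 0 0 -10.6")

```text
t: 3.95
eef_pos: [0.5771, 0.0567, 0.2642]
orientation: [[-0.994, 0.11, -0.0], [0.11, 0.994, -0.0], [0.0, -0.0, -1.0]]
force: [1.3, -0.2, 0.0]
grip_width: 0.501
```

>>> drive_tool(series="0 0 0 -10.6;0 0 0 -10.6;0 0 0 -10.6;0 0 0 -10.6;0 0 0 -9")

```text
t: 4.58
eef_pos: [0.5771, 0.0567, 0.2641]
orientation: [[-0.706, -0.708, -0.0], [-0.708, 0.706, -0.0], [0.001, -0.0, -1.0]]
force: [0.1, -0.4, -0.2]
grip_width: 0.504
```

>>> drive_tool(series="0 0 0 -6;0 0 0 -4;0 0 0 0")

```text
t: 4.95
eef_pos: [0.5772, 0.0569, 0.2642]
orientation: [[-0.578, -0.816, -0.0], [-0.816, 0.578, -0.0], [0.0, -0.0, -1.0]]
force: [-0.1, -0.3, 0.6]
grip_width: 0.504
```

```bash
python3 - <<'E'
from h import *
s,im=snap('wrist','w2.png'); print(s['eef_pos'],s['orientation'],s['qpos'],s['moment'])
R=s['orientation'];print(np.degrees(np.arctan2(R[1][0],R[0][0])))
import pickle; pickle.dump(s,open('w2.pkl','wb'))
print(totool([.588-s['eef_pos'][0],.061-s['eef_pos'][1],0]))
cv2.imwrite('pics/w2z.png',cv2.resize(im[100:240,190:370,::-1],None,fx=4.4,fy=4.2,interpolation=3))
E
```

```text
[0.57723106 0.05692097 0.26418777] [[-5.77623171e-01 -8.16303516e-01 -2.05214933e-04]
 [-8.16303449e-01  5.77623207e-01 -3.31907654e-04]
 [ 3.89474292e-04 -2.41998941e-05 -9.99999924e-01]] [ 1.01357937e-02  5.80696018e-02  1.43867809e+00 -3.30722033e-04
  1.64505352e+00 -2.51566733e+00] [-0.06421059  0.05203002  0.06392149]
-125.28354528802741
[-9.55595901e-03 -6.42589559e-03 -2.51083128e-06]
```

View pics/w2.png

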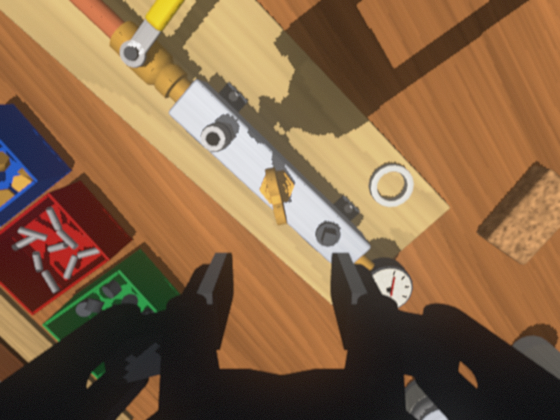

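View pics/w2z.png

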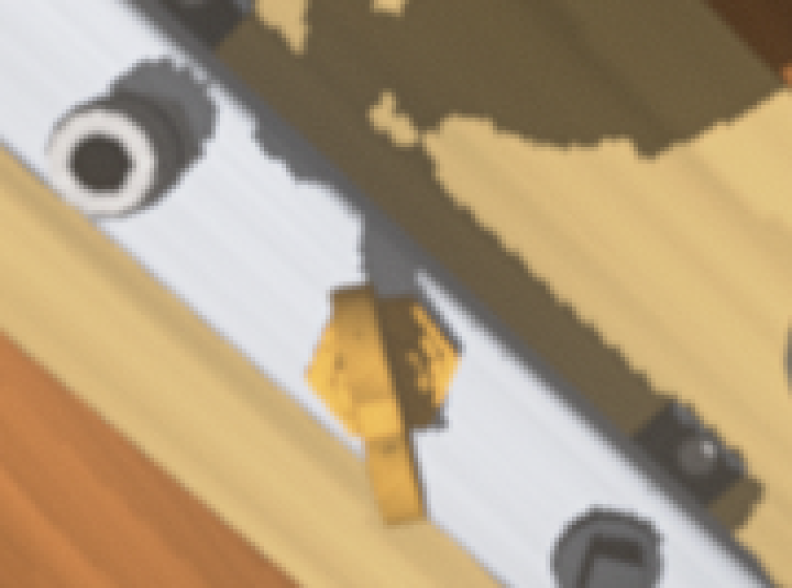

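```bash
python3 - <<'E'
from h import *
import pickle; s=pickle.load(open('w2.pkl','rb'))
P=lambda x,y,z:wray(s,190+x/4.4-.4,100+y/4.2-.4,z)
a,b=P(355,292,.1475),P(406,522,.1475);print(a,b,(a+b)/2,np.linalg.norm(a-b),np.degrees(np.arctan2(*(a-b)[[1,0]])))
c,d=P(100,165,.138),P(607,550,.106);print(c,d,(c+d)/2,np.linalg.norm((c-d)[:2]))
m=(a+b)/2
print(totool(m-s['eef_pos']))
print(totool([.5880-s['eef_pos'][0],.0608-s['eef_pos'][1],0]))
E
```

```text
[0.57430617 0.03687939 0.1475    ] [0.59459627 0.08259231 0.1475    ] [0.58445122 0.05973585 0.1475    ] 0.05001359066607924 -113.93447320817872
[ 0.60071201 -0.01180577  0.138     ] [0.56888772 0.12675992 0.106     ] [0.58479986 0.05747707 0.122     ] 0.14217326021216986
[-0.0065064  -0.00425676  0.11668606]
[-9.39280337e-03 -6.54156854e-03 -2.45781163e-06]
```

>>> drive_tool(series="-0.00855 -0.00534 0.02 -3;0 0 0.02 -2;0 0 0.02 0;0 0 0.02 0;0 0 0 0", fingers=0.5)

```text
t: 5.62
eef_pos: [0.5853, 0.062, 0.1814]
orientation: [[-0.503, -0.864, -0.004], [-0.864, 0.503, -0.0], [0.002, 0.004, -1.0]]
force: [0.0, -0.5, -0.7]
grip_width: 0.502
```

```bash
python3 - <<'E'
from h import *
s,im=snap('wrist','w3.png'); print(s['eef_pos'],s['qpos'],s['moment'])
R=s['orientation'];print(np.degrees(np.arctan2(R[1][0],R[0][0])))
import pickle; pickle.dump(s,open('w3.pkl','wb'))
E
```

```text
[0.58529254 0.06198266 0.18136504] [ 1.84138071e-02  1.10462901e-01  1.53313460e+00 -1.17394694e-05
  1.50249366e+00 -2.59592906e+00] [-0.01104383  0.01787821  0.00573135]
-120.2088822220728
```

View pics/w3.png

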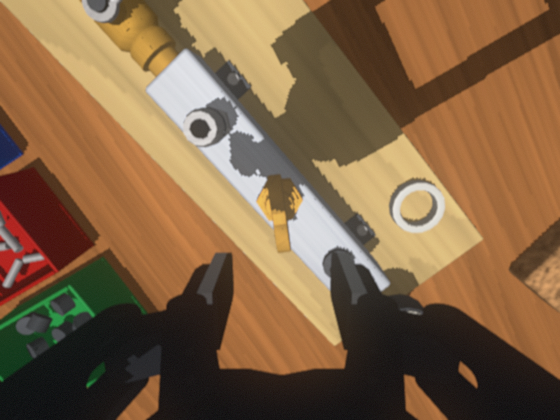

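>>> drive_tool(series="0.0005 0 0.02 0;0 0 0.02 0;0 0 0.015 0;0 0 0.007 0;0 0 0 0")

```text
t: 6.3
eef_pos: [0.5863, 0.0617, 0.1214]
orientation: [[-0.503, -0.865, -0.001], [-0.865, 0.503, -0.0], [0.001, 0.001, -1.0]]
force: [0.4, 0.5, 0.7]
grip_width: 0.499
```

```bash
python3 - <<'E'
from h import *
s,im=snap('wrist','w4.png'); print(s['eef_pos'],s['force'],s['moment'])
E
```

```text
[0.58634522 0.06165844 0.12143008] [0.41335285 0.53341313 0.69486114] [-0.02334059  0.01888397  0.00580227]
```

View pics/w4.png

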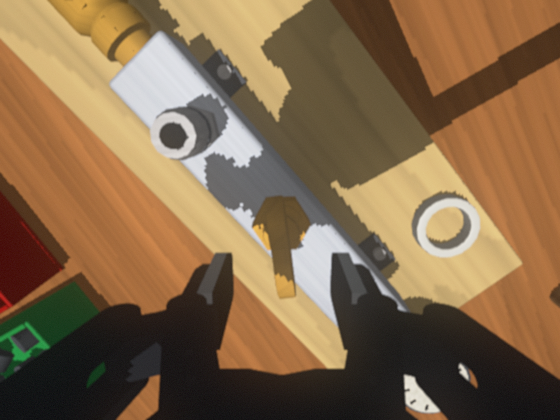

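>>> drive_tool(series="0 0 0 0;0 0 0 0;0 0 0 0;0 0 0 0;0 0 0 0", fingers=0)

```text
t: 6.98
eef_pos: [0.5868, 0.0616, 0.1222]
orientation: [[-0.503, -0.864, 0.0], [-0.864, 0.503, -0.0], [-0.0, -0.0, -1.0]]
force: [0.4, -0.3, -0.6]
grip_width: 0.005
```

```bash
python3 - <<'E'
from h import *
s,im=snap('wrist','w5.png'); print(s['eef_pos'],s['force'],s['moment'],s['qpos'],s['grip_width'])
E
```

```text
[0.58678772 0.06164532 0.12223229] [ 0.38350847 -0.34638629 -0.56277695] [0.00929627 0.05790891 0.02079208] [ 1.77949048e-02  1.47280714e-01  1.60237605e+00 -1.44536304e-05
  1.39190044e+00 -2.59712722e+00] 0.005440435841320074
```

View pics/w5.png

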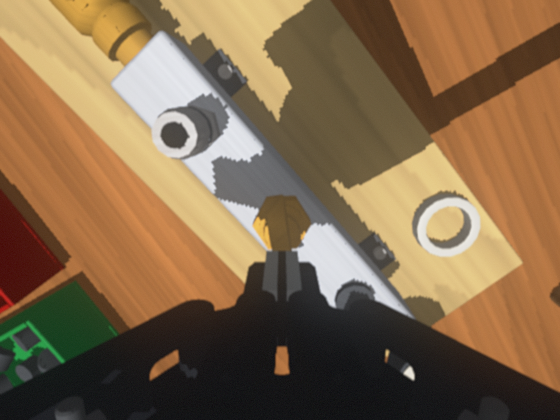

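```bash
python3 - <<'E'
import cv2
a=cv2.imread('pics/w5.png')[180:320,220:350]; b=cv2.imread('pics/w4.png')[180:320,220:350]
cv2.imwrite('pics/w5z.png',cv2.resize(cv2.hconcat([b,a]),None,fx=3,fy=4,interpolation=3))
E
```

```text
(no output)
```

View pics/w5z.png

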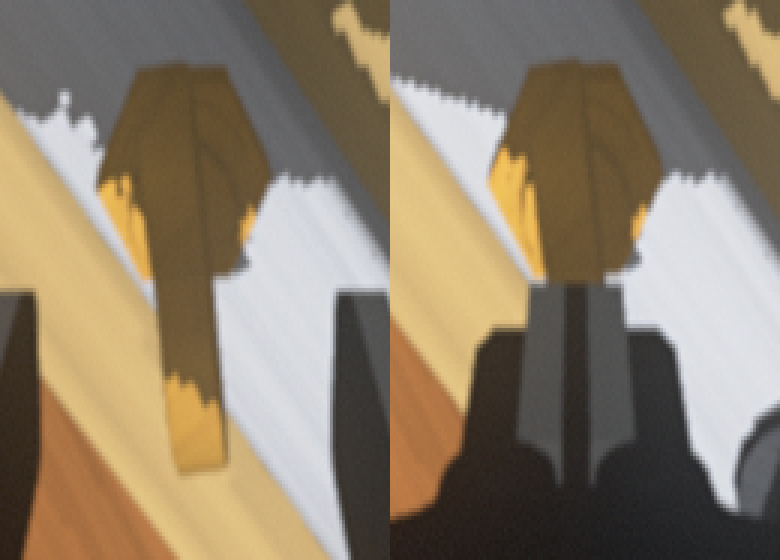

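```bash
python3 - <<'E'
from h import *
s,im=snap('side','s5.png'); cv2.imwrite('pics/s5z.png',cv2.resize(im[140:260,190:310,::-1],None,fx=5,fy=5,interpolation=3))
s,im=snap('top','t5.png')
m=manip.camera_model('side')
p=np.array(s['eef_pos'])
for z in(0,.019,.06):
  c=m['R']@(p+[0,0,z])+m['t'];u=m['fx']*c[0]/c[2]+m['cx'];v=m['fy']*c[1]/c[2]+m['cy'];print(u,v,(u-190)*5,(v-140)*5)
E
```

```text
236.39865492572568 208.4937414099097 231.9932746286284 342.46870704954847
235.98921864777316 203.62835306259836 229.94609323886579 318.1417653129918
235.08287896340966 192.85819229164932 225.41439481704828 264.29096145824656
```

View pics/s5z.png

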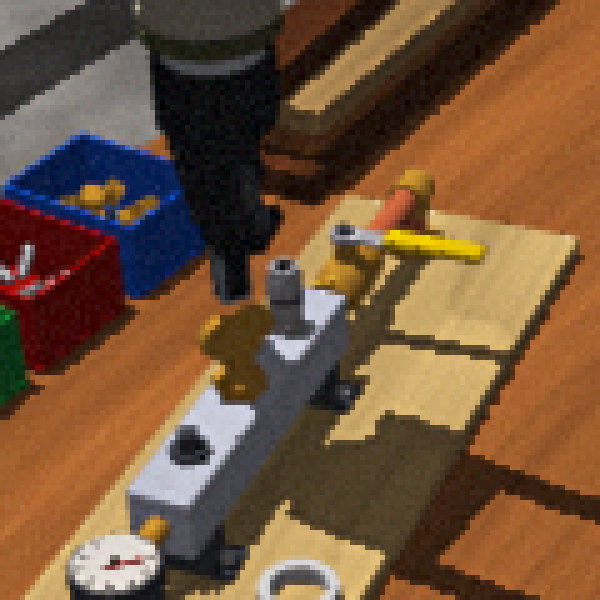

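View pics/s5.png

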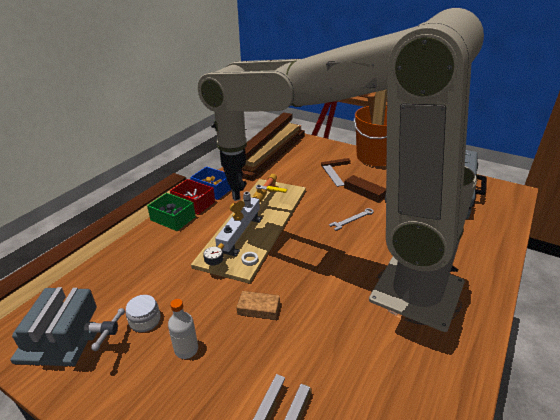

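>>> drive_tool(series="0 0 0 0;0 0 0 0;0 0 0 0;0 0 0 0", fingers=0.5)

```text
t: 7.62
eef_pos: [0.5867, 0.0617, 0.1222]
orientation: [[-0.503, -0.865, -0.0], [-0.865, 0.503, 0.0], [0.0, 0.0, -1.0]]
force: [0.4, 0.0, -0.6]
grip_width: 0.5
```

>>> drive_tool(series="0 0 0.01 0;0 0 0.01 0;0 0 0.01 0;0 0 0 0")

```text
t: 8.12
eef_pos: [0.5856, 0.0616, 0.0904]
orientation: [[-0.503, -0.865, -0.003], [-0.865, 0.503, -0.0], [0.001, 0.002, -1.0]]
force: [0.9, 0.1, -0.1]
grip_width: 0.5
```

```bash
python3 - <<'E'
from h import *
s,im=snap('side','s6.png'); a=cv2.resize(im[140:240,190:290,::-1],(560,560),interpolation=3)
print(s['eef_pos'],s['force'],s['moment'],s['grip_width'])
cv2.imwrite('pics/s6z.png',a)
s,im=snap('wrist','w6.png');
E
```

```text
[0.58557127 0.06163228 0.09040327] [ 0.94638005  0.11211878 -0.14934818] [ 0.03443908  0.05971985 -0.02128114] 0.5000231545635253
```

View pics/s6z.png

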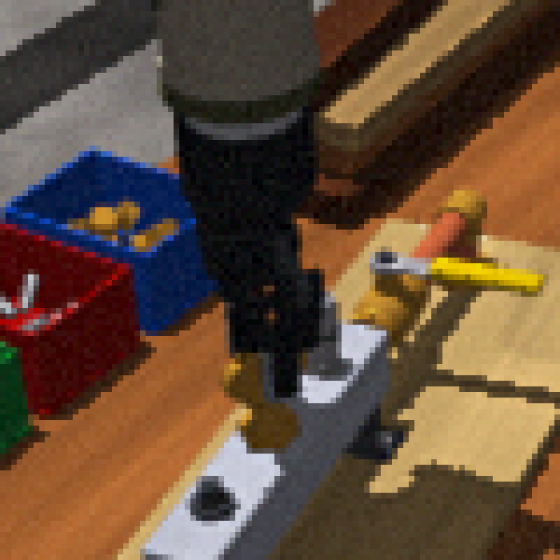

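View pics/w6.png

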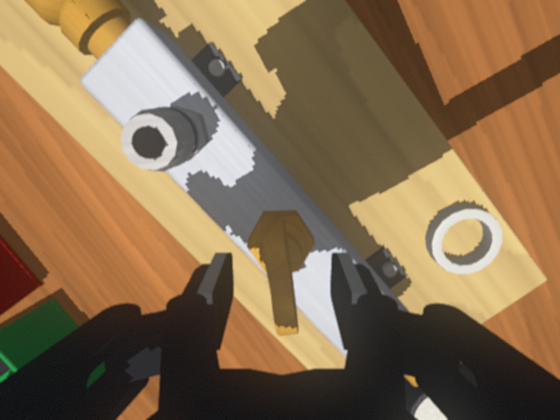

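>>> drive_tool(series="0 0 0.001 0;0 0 0 0;0 0 0 0;0 0 0 0;0 0 0 0", fingers=0)

```text
t: 8.85
eef_pos: [0.587, 0.0617, 0.0917]
orientation: [[-0.503, -0.865, 0.001], [-0.865, 0.503, 0.0], [-0.0, -0.0, -1.0]]
force: [-1.6, 0.1, 3.5]
grip_width: 0.09
```

```bash
python3 - <<'E'
from h import *
s,im=snap('wrist','w7.png'); print(s['eef_pos'],s['force'],s['moment'],s['qpos'],s['grip_width'])
cv2.imwrite('pics/w7z.png',cv2.resize(im[190:330,210:360,::-1],None,fx=4,fy=4,interpolation=3))
E
```

```text
[0.58702958 0.06171969 0.09166303] [-1.60152607  0.0862523   3.52033386] [0.083766   0.28549202 0.02093177] [ 1.78559825e-02  1.73477148e-01  1.63104975e+00  7.26871121e-05
  1.33646174e+00 -2.59718607e+00] 0.0900442813729396
```

View pics/w7z.png

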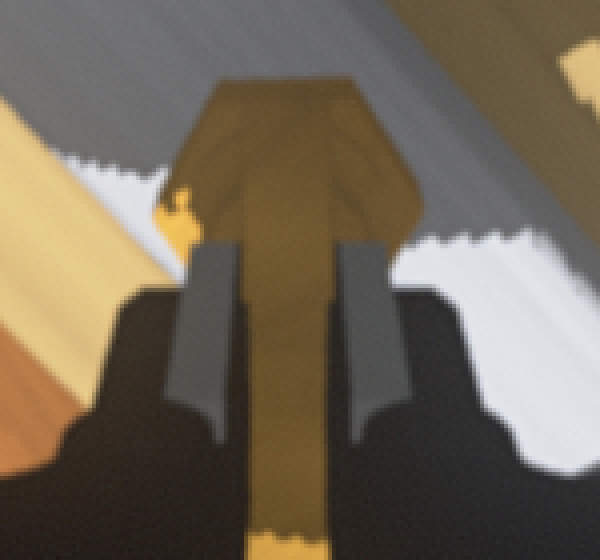

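>>> drive_tool(series="0 0 0 4;0 0 0.0000 4;0 0 0.0001 4;0 0 0 4;0 0 0 0")

```text
t: 9.52
eef_pos: [0.5871, 0.0616, 0.0916]
orientation: [[-0.721, -0.693, 0.001], [-0.693, 0.721, -0.0], [-0.001, -0.001, -1.0]]
force: [-2.0, -0.4, 5.8]
grip_width: 0.09
```

```bash
cat > st.py <<'E'
from h import *
s=manip.get_state(); R=s['orientation']; print('t',round(float(s['t']),2),np.round(s['eef_pos'],4),'F',np.round(s['force'],1),'M',np.round(s['moment'],3),'yaw',np.degrees(np.arctan2(R[1][0],R[0][0])).round(2),'q6',round(float(s['qpos'][5]),3),'tau6',np.round(s['joint_efforts'],3)[[0,5]],'g',round(float(s['grip_width']),3))
E
python3 st.py
```

```text
t 9.53 [0.5871 0.0616 0.0916] F [-2.  -0.4  5.8] M [ 0.022  0.25  -0.027] yaw -136.16 q6 -2.318 tau6 [-0.147  0.72 ] g 0.09
```

>>> drive_tool(series="0 0 -0.0003 3;0 0 0 3;0 0 0 3;0 0 0 3;0 0 0 1")

```text
t: 10.15
eef_pos: [0.5872, 0.0616, 0.0915]
orientation: [[-0.858, -0.513, 0.001], [-0.513, 0.858, -0.0], [-0.001, -0.001, -1.0]]
force: [1.5, 0.0, 2.5]
grip_width: 0.085
```

```bash
python3 st.py
```

```text
t 10.15 [0.5872 0.0616 0.0915] F [1.5 0.  2.5] M [-0.028 -0.134  0.006] yaw -149.14 q6 -2.092 tau6 [0.2   0.122] g 0.085
```

>>> drive_tool(series="0 0 0 3;0 0 0 3;0 0 0 3;0 0 0 3;0 0 0 1")

```text
t: 10.78
eef_pos: [0.5872, 0.0614, 0.0915]
orientation: [[-0.952, -0.307, 0.001], [-0.307, 0.952, -0.0], [-0.001, -0.001, -1.0]]
force: [1.8, -1.0, 0.9]
grip_width: 0.089
```

```bash
python3 st.py
```

```text
t 10.78 [0.5872 0.0614 0.0915] F [ 1.8 -1.   0.9] M [-0.169 -0.352  0.27 ] yaw -162.13 q6 -1.865 tau6 [0.587 0.301] g 0.089
```

>>> drive_tool(series="0 0 0 3;0 0 0 3;0 0 0 3;0 0 0 3;0 0 0 1")

```text
t: 11.4
eef_pos: [0.5872, 0.0613, 0.0914]
orientation: [[-0.996, -0.085, 0.001], [-0.085, 0.996, -0.0], [-0.001, -0.001, -1.0]]
force: [4.0, -1.5, 0.5]
grip_width: 0.082
```

```bash
python3 st.py
```

```text
t 11.4 [0.5872 0.0613 0.0914] F [ 4.  -1.5  0.5] M [-0.331 -0.583  0.312] yaw -175.13 q6 -1.638 tau6 [1.156 0.415] g 0.082
```

>>> drive_tool(series="0 0 0 1;0 0 0 1;0 0 0 1;0 0 0 1;0 0 0 1")

```text
t: 12.02
eef_pos: [0.5872, 0.0613, 0.0914]
orientation: [[-1.0, 0.003, 0.001], [0.003, 1.0, -0.0], [-0.001, -0.0, -1.0]]
force: [5.3, -3.6, -0.4]
grip_width: 0.09
```

```bash
python3 st.py
```

```text
t 12.03 [0.5872 0.0613 0.0914] F [ 5.3 -3.6 -0.4] M [-0.499 -0.795  0.368] yaw 179.83 q6 -1.55 tau6 [1.581 0.087] g 0.09
```

>>> drive_tool(series="0 0 0 1;0 0 0 1;0 0 0 1")

```text
t: 12.4
eef_pos: [0.5872, 0.0613, 0.0914]
orientation: [[-0.998, 0.055, 0.001], [0.055, 0.998, -0.001], [-0.001, -0.0, -1.0]]
force: [5.6, -3.4, -0.5]
grip_width: 0.083
```

```bash
python3 st.py
```

```text
t 12.4 [0.5872 0.0613 0.0914] F [ 5.6 -3.4 -0.5] M [-0.484 -0.74   0.4  ] yaw 176.84 q6 -1.498 tau6 [1.627 0.113] g 0.083
```

>>> drive_tool(series="-0.0004 -0.0002 0 0;0 0 0 1;0 0 0 1;0 0 0 1")

```text
t: 12.9
eef_pos: [0.5872, 0.0612, 0.0914]
orientation: [[-0.994, 0.109, 0.0], [0.109, 0.994, -0.0], [-0.0, -0.0, -1.0]]
force: [2.5, -4.2, 0.9]
grip_width: 0.091
```

```bash
python3 st.py;python3 st.py
```

```text
t 12.9 [0.5872 0.0612 0.0914] F [ 2.5 -4.2  0.9] M [-0.617 -0.551  0.465] yaw 173.76 q6 -1.445 tau6 [1.804 0.136] g 0.091
t 12.9 [0.5872 0.0612 0.0914] F [ 2.5 -4.2  0.9] M [-0.617 -0.551  0.465] yaw 173.76 q6 -1.445 tau6 [1.804 0.136] g 0.091
```

>>> drive_tool(series="0 0 0 1;0 0 0 1;0 0 0 1")

```text
t: 13.28
eef_pos: [0.5872, 0.0612, 0.0914]
orientation: [[-0.987, 0.161, 0.0], [0.161, 0.987, -0.0], [-0.0, -0.0, -1.0]]
force: [2.7, -3.8, -0.5]
grip_width: 0.085
```

```bash
python3 st.py
```

```text
t 13.28 [0.5872 0.0612 0.0914] F [ 2.7 -3.8 -0.5] M [-0.571 -0.581  0.481] yaw 170.76 q6 -1.392 tau6 [2.052 0.168] g 0.085
```

>>> drive_tool(series="0 0 0 1;0 0 0 0.5")

```text
t: 13.52
eef_pos: [0.5872, 0.0613, 0.0913]
orientation: [[-0.983, 0.186, -0.0], [0.186, 0.983, -0.0], [-0.0, -0.0, -1.0]]
force: [3.2, -2.8, 0.1]
grip_width: 0.091
```

```bash
python3 st.py
```

```text
t 13.53 [0.5872 0.0613 0.0913] F [ 3.2 -2.8  0.1] M [-0.699 -0.588  0.463] yaw 169.27 q6 -1.366 tau6 [2.066 0.403] g 0.091
```

>>> drive_tool(series="0 0 0 1;0 0 0 1;0 0 0 0.5")

```text
t: 13.9
eef_pos: [0.5872, 0.0612, 0.0913]
orientation: [[-0.973, 0.229, -0.0], [0.229, 0.973, -0.0], [-0.0, -0.0, -1.0]]
force: [3.4, -3.6, -0.7]
grip_width: 0.089
```

```bash
python3 st.py
```

```text
t 13.9 [0.5872 0.0612 0.0913] F [ 3.4 -3.6 -0.7] M [-0.663 -0.512  0.516] yaw 166.77 q6 -1.323 tau6 [2.104 0.425] g 0.089
```

>>> drive_tool(series="0 0 0 0")

```text
t: 14.02
eef_pos: [0.5872, 0.0612, 0.0914]
orientation: [[-0.974, 0.229, 0.0], [0.229, 0.974, -0.0], [-0.0, -0.0, -1.0]]
force: [3.9, -3.7, 0.1]
grip_width: 0.088
```

```bash
python3 st.py
```

```text
t 14.03 [0.5872 0.0612 0.0914] F [ 3.9 -3.7  0.1] M [-0.663 -0.597  0.379] yaw 166.78 q6 -1.323 tau6 [2.148 0.51 ] g 0.088
```

>>> drive_tool(series="0 0 0 0")

```text
t: 14.15
eef_pos: [0.5872, 0.0612, 0.0914]
orientation: [[-0.974, 0.229, 0.0], [0.229, 0.974, -0.0], [-0.0, -0.0, -1.0]]
force: [3.3, -4.0, 0.7]
grip_width: 0.087
```

```bash
python3 st.py
```

```text
t 14.15 [0.5872 0.0612 0.0914] F [ 3.3 -4.   0.7] M [-0.683 -0.572  0.415] yaw 166.79 q6 -1.323 tau6 [2.142 0.436] g 0.087
```

>>> drive_tool(series="0 0 0 0;0 0 0 0;0 0 0 0;0 0 0 0", fingers=0.4)

```text
t: 14.65
eef_pos: [0.587, 0.0616, 0.0913]
orientation: [[-0.974, 0.228, -0.0], [0.228, 0.974, 0.0], [0.0, 0.0, -1.0]]
force: [-0.1, -0.1, 1.3]
grip_width: 0.397
```

```bash
python3 st.py
```

```text
t 14.65 [0.587  0.0616 0.0913] F [-0.1 -0.1  1.3] M [-0.022 -0.039 -0.044] yaw 166.82 q6 -1.323 tau6 [0.022 0.004] g 0.397
```

>>> drive_tool(series="0 0 -0.02 0;0 0 -0.03 0;0 0 -0.04 0;0 0 -0.04 0;0 0 -0.02 0")

```text
t: 15.28
eef_pos: [0.5885, 0.0615, 0.2459]
orientation: [[-0.974, 0.228, 0.005], [0.228, 0.974, 0.0], [-0.005, 0.001, -1.0]]
force: [-0.3, -0.2, 0.3]
grip_width: 0.401
```

>>> drive_tool(series="0.0028 -0.0357 0 0;0.0028 -0.0357 0 0;0.0028 -0.0357 0 0;0.0028 -0.0357 0 0;0 0 0 0", fingers=0)

```text
t: 15.9
eef_pos: [0.543, -0.0771, 0.2413]
orientation: [[-0.973, 0.231, -0.001], [0.231, 0.973, -0.0], [0.0, -0.0, -1.0]]
force: [1.1, 0.5, 0.1]
grip_width: -0.0
```

>>> drive_tool(series="0 0 0.04 0;0 0 0.04 0;0 0 0.02 0;0 0 0 0")

```text
t: 16.4
eef_pos: [0.5427, -0.0742, 0.1399]
orientation: [[-0.974, 0.227, -0.003], [0.227, 0.974, 0.001], [0.003, 0.0, -1.0]]
force: [0.1, -0.0, 0.0]
grip_width: -0.0
```

```bash
python3 st.py; python3 - <<'E'
from h import *
s,im=snap('side','s8.png'); cv2.imwrite('pics/s8z.png',cv2.resize(im[120:240,190:330,::-1],None,fx=5,fy=5,interpolation=3))
s,im=snap('wrist','w8.png')
E
```

```text
t 16.4 [ 0.5427 -0.0742  0.1399] F [ 0.1 -0.   0. ] M [-0.012  0.013  0.064] yaw 166.86 q6 -1.571 tau6 [-0.011  0.011] g -0.0
```

View pics/s8z.png

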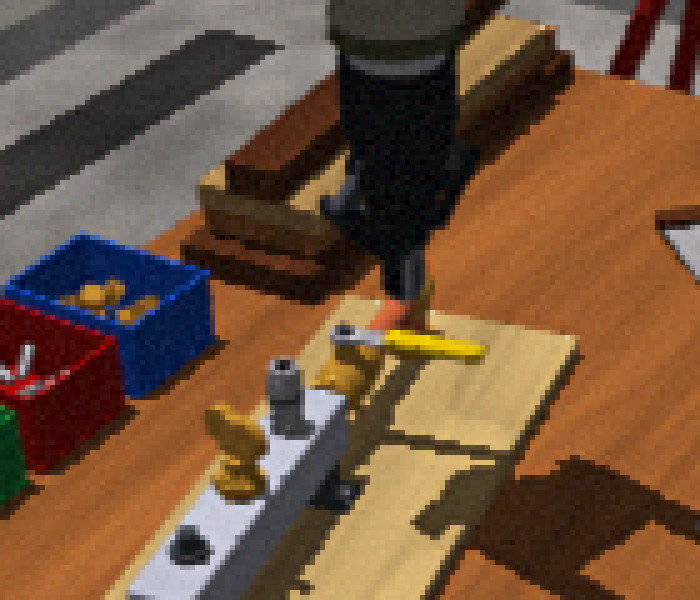

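View pics/w8.png

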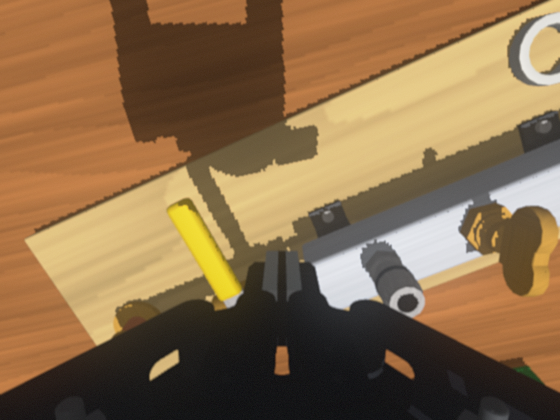

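>>> drive_tool(series="0 0 0.03 0;0 0 0.03 0;0 0 0.02 0;0 0 0 0")

```text
t: 17.0
eef_pos: [0.5437, -0.075, 0.0616]
orientation: [[-0.974, 0.228, -0.001], [0.228, 0.974, 0.0], [0.001, 0.0, -1.0]]
force: [0.5, 0.5, 0.9]
grip_width: -0.0
```

```bash
python3 st.py; python3 - <<'E'
from h import *
s,im=snap('side','s9.png'); cv2.imwrite('pics/s9z.png',cv2.resize(im[120:240,190:330,::-1],None,fx=5,fy=5,interpolation=3))
E
```

```text
t 17.0 [ 0.5437 -0.075   0.0616] F [0.5 0.5 0.9] M [-0.005 -0.01  -0.024] yaw 166.83 q6 -1.571 tau6 [-0.044  0.001] g -0.0
```

View pics/s9z.png

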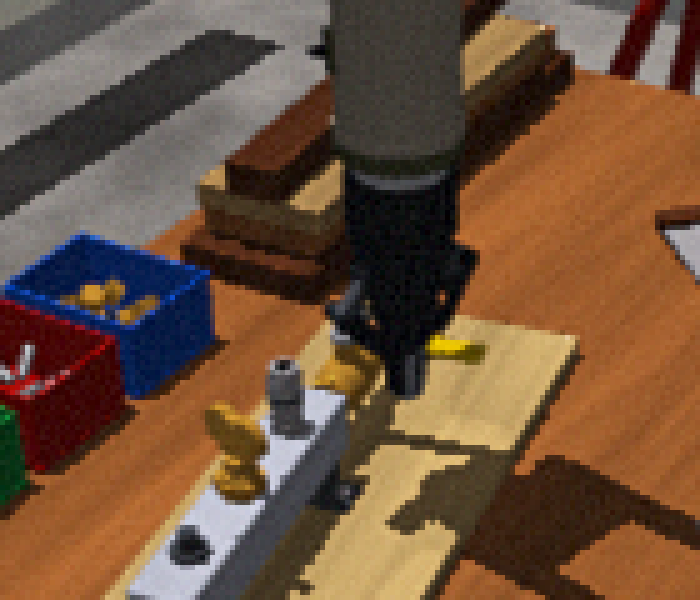

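```bash
python3 - <<'E'
from h import *
s=manip.get_state();R=np.array(s['orientation']);p=np.array(s['eef_pos'])[:2]
S=np.array([.620,-.112])
for a in range(190,285,10):
    r=np.radians(a);c=S+.075*np.array([np.cos(r),np.sin(r)])-.027*np.array([-np.sin(r),np.cos(r)])
    d=R[:2,:2].T@(c-p);print(a,c.round(4),d.round(4));p=c
E
```

```text
190 [ 0.5415 -0.0984] [-0.0023 -0.0234]
200 [ 0.5403 -0.1123] [-0.002  -0.0137]
210 [ 0.5415 -0.1261] [-0.0044 -0.0132]
220 [ 0.5452 -0.1395] [-0.0066 -0.0122]
230 [ 0.5511 -0.1521] [-0.0086 -0.0109]
240 [ 0.5591 -0.1635] [-0.0104 -0.0092]
250 [ 0.569  -0.1732] [-0.0118 -0.0073]
260 [ 0.5804 -0.1812] [-0.0129 -0.0051]
270 [ 0.593 -0.187] [-0.0136 -0.0028]
280 [ 0.6064 -0.1905] [-0.0139 -0.0004]
```

>>> drive_tool(series="-0.0023 -0.0234 0 0;-0.002 -0.0137 0 0;-0.0044 -0.0132 0 0;-0.0066 -0.0122 0 0;0 0 0 0")

```text
t: 17.68
eef_pos: [0.5446, -0.1406, 0.0615]
orientation: [[-0.973, 0.229, 0.0], [0.229, 0.973, -0.001], [-0.0, -0.001, -1.0]]
force: [0.4, 0.2, 0.0]
grip_width: 0.003
```

```bash
python3 st.py; python3 - <<'E'
from h import *
s,im=snap('wrist','w10.png')
E
```

```text
t 17.68 [ 0.5446 -0.1406  0.0615] F [0.4 0.2 0. ] M [ 0.018 -0.003 -0.016] yaw 166.76 q6 -1.683 tau6 [-0.483 -0.234] g 0.003
```

View pics/w10.png

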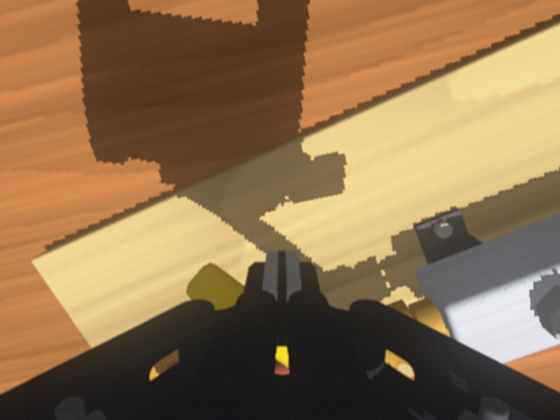

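Lever is being carried along (its end shows at (210,285), left of the fingers). Continue the arc.

>>> drive_tool(series="-0.0086 -0.0109 0 0;-0.0104 -0.0092 0 0;-0.0118 -0.0073 0 0;-0.0129 -0.0051 0 0;0 0 0 0")

```text
t: 18.35
eef_pos: [0.5805, -0.1823, 0.0614]
orientation: [[-0.974, 0.229, 0.001], [0.229, 0.974, -0.001], [-0.001, -0.001, -1.0]]
force: [-0.1, 0.6, -0.2]
grip_width: 0.001
```

>>> drive_tool(series="-0.007 -0.0014 0 0;-0.007 -0.0014 0 0;-0.005 0 0 0;0 0 0 0")

```text
t: 18.85
eef_pos: [0.5979, -0.1883, 0.0615]
orientation: [[-0.974, 0.228, 0.001], [0.228, 0.974, -0.0], [-0.001, -0.0, -1.0]]
force: [-0.4, 0.0, -0.4]
grip_width: -0.003
```

```bash
python3 st.py; python3 - <<'E'
from h import *
s,im=snap('side','s11.png'); cv2.imwrite('pics/s11z.png',cv2.resize(im[120:240,190:330,::-1],None,fx=5,fy=5,interpolation=3))
s,im=snap('top','t11.png'); cv2.imwrite('pics/t11z.png',cv2.resize(im[140:240,195:375,::-1],None,fx=4.4,fy=4.4,interpolation=3))
E
```

```text
t 18.85 [ 0.5979 -0.1883  0.0615] F [-0.4  0.  -0.4] M [-0.01   0.019  0.009] yaw 166.84 q6 -1.728 tau6 [0.024 0.011] g -0.003
```

View pics/s11z.png

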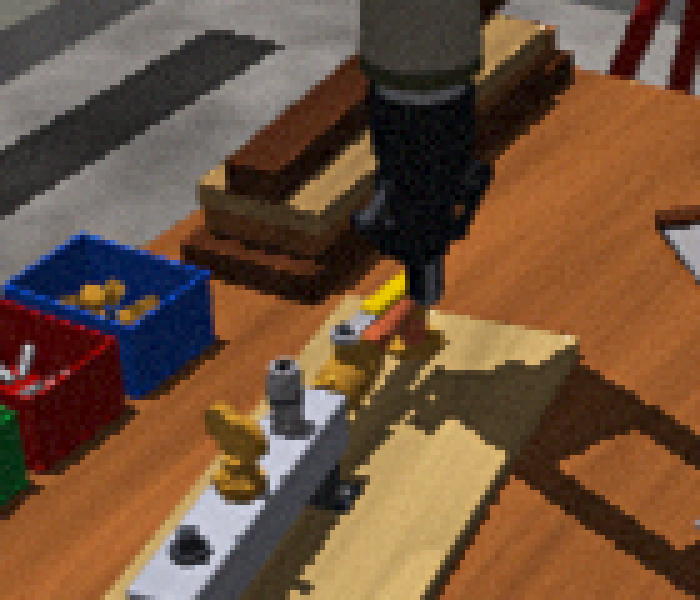

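View pics/t11z.png

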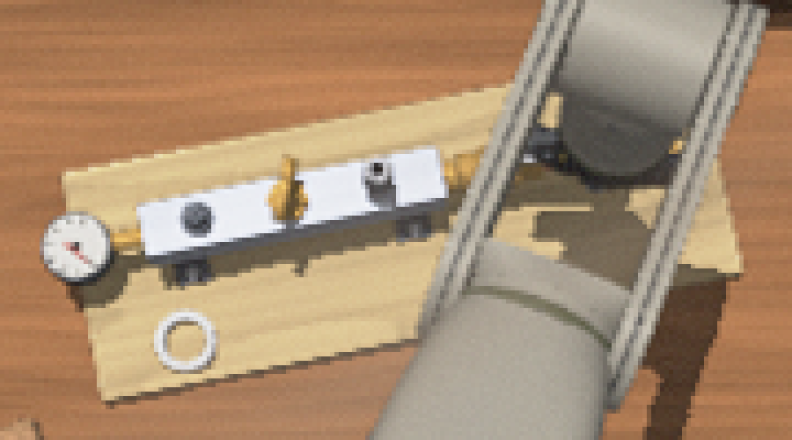

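>>> drive_tool(series="-0.003 0 0 0;-0.003 0 0 0;0 0 0 0")

```text
t: 19.32
eef_pos: [0.6035, -0.1895, 0.0614]
orientation: [[-0.974, 0.228, 0.0], [0.228, 0.974, -0.0], [-0.0, -0.0, -1.0]]
force: [0.2, 1.3, -0.7]
grip_width: -0.0
```

>>> drive_tool(series="-0.002 0 0 0;-0.002 0 0 0;0 0 0 0")

```text
t: 19.7
eef_pos: [0.6073, -0.1904, 0.0613]
orientation: [[-0.974, 0.228, 0.0], [0.228, 0.974, -0.0], [-0.0, -0.0, -1.0]]
force: [-1.8, 0.3, -0.1]
grip_width: -0.003
```

>>> drive_tool(series="-0.002 0 0 0;-0.002 0 0 0;0 0 0 0")

```text
t: 20.08
eef_pos: [0.6112, -0.1913, 0.0614]
orientation: [[-0.974, 0.228, 0.0], [0.228, 0.974, -0.0], [-0.0, -0.0, -1.0]]
force: [-1.7, 0.5, -0.7]
grip_width: 0.0
```

>>> drive_tool(series="-0.001 0 0 0;-0.001 0 0 0;0 0 0 0")

```text
t: 20.45
eef_pos: [0.6128, -0.1917, 0.0613]
orientation: [[-0.974, 0.228, -0.0], [0.228, 0.974, 0.0], [0.001, 0.0, -1.0]]
force: [-2.2, 1.2, 1.0]
grip_width: -0.003
```

>>> drive_tool(series="-0.0015 0 0 0;-0.0015 0 0 0;0 0 0 0")

```text
t: 20.82
eef_pos: [0.6133, -0.1916, 0.061]
orientation: [[-0.974, 0.228, -0.006], [0.228, 0.974, 0.002], [0.006, 0.0, -1.0]]
force: [-15.5, 3.4, 7.8]
grip_width: -0.0
```

>>> drive_tool(series="-0.0015 0 0 0;-0.0015 0 0 0;0 0 0 0")

```text
t: 21.2
eef_pos: [0.6136, -0.1916, 0.0607]
orientation: [[-0.974, 0.228, -0.011], [0.228, 0.974, 0.003], [0.012, 0.001, -1.0]]
force: [-29.3, 8.2, 16.9]
grip_width: 0.003
```

```bash
python3 st.py; python3 - <<'E'
from h import *
s,im=snap('side','s12.png'); cv2.imwrite('pics/s12z.png',cv2.resize(im[160:220,230:310,::-1],None,fx=8,fy=8,interpolation=3))
E
```

```text
t 21.2 [ 0.6136 -0.1916  0.0607] F [-29.3   8.2  16.9] M [1.386 4.556 0.183] yaw 166.84 q6 -1.723 tau6 [0.353 0.187] g 0.003
```

View pics/s12z.png

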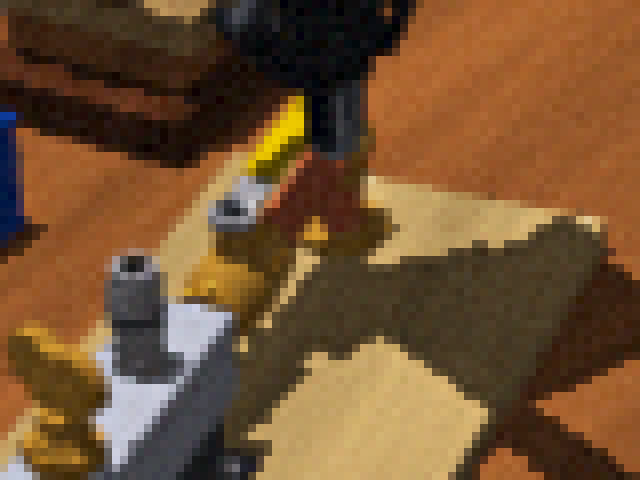

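>>> drive_tool(series="0.005 0 0 0;0.015 0 0 0;0.02 0 0 0;0 0 -0.04 0;0 0 -0.05 0")

```text
t: 21.88
eef_pos: [0.5791, -0.1838, 0.1512]
orientation: [[-0.974, 0.228, -0.001], [0.228, 0.974, 0.001], [0.002, 0.0, -1.0]]
force: [0.6, -0.6, -0.6]
grip_width: 0.002
```

>>> drive_tool(series="0.04 0.02 -0.03 0;0.04 0.02 0 0;0.03 0 0 0;0 0 0 0")

```text
t: 22.38
eef_pos: [0.4814, -0.1197, 0.1821]
orientation: [[-0.974, 0.228, 0.002], [0.228, 0.974, -0.001], [-0.002, -0.0, -1.0]]
force: [0.2, -0.4, 0.4]
grip_width: -0.003
```

```bash
python3 st.py; python3 - <<'E'
from h import *
s,im=snap('side','s13.png'); cv2.imwrite('pics/s13z.png',cv2.resize(im[160:250,210:320,::-1],None,fx=6,fy=6,interpolation=3))
s,im=snap('top','t13.png'); cv2.imwrite('pics/t13z.png',cv2.resize(im[140:240,195:375,::-1],None,fx=4.4,fy=4.4,interpolation=3))
E
```

```text
t 22.38 [ 0.4814 -0.1197  0.1821] F [ 0.2 -0.4  0.4] M [ 0.072  0.016 -0.062] yaw 166.85 q6 -1.688 tau6 [ 0.276 -0.052] g -0.003
```

View pics/s13z.png

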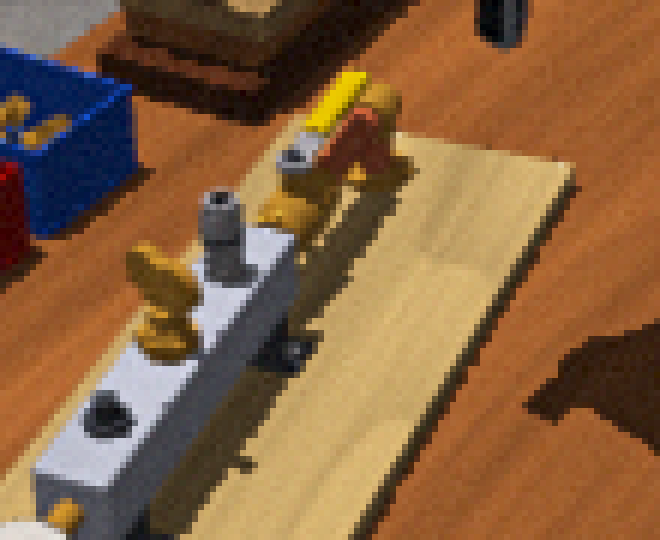

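View pics/t13z.png

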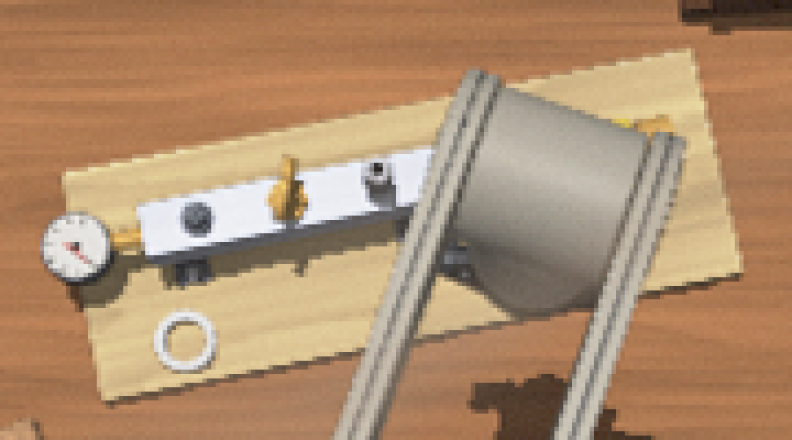

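```bash
python3 - <<'E'
from h import *
P=lambda x,y,z:fixray('side',210+x/6-.4,160+y/6-.4,z)
a,b=P(296,158,.112),P(352,78,.11);print(a,b,np.linalg.norm(a-b),np.degrees(np.arctan2(*(b-a)[[1,0]]))%360)
c,d=P(221,198,.138),P(110,400,.106);print(c,d,np.degrees(np.arctan2(*(c-d)[[1,0]]))%360)
snap('wrist','w13.png')
E
```

```text
[ 0.60952883 -0.10479796  0.112     ] [ 0.63342266 -0.2044138   0.11      ] 0.10246087548730111 283.4881324412901
[ 0.59829744 -0.01342615  0.138     ] [0.56705784 0.13566485 0.106     ] 281.8341912029075
```

View pics/w13.png

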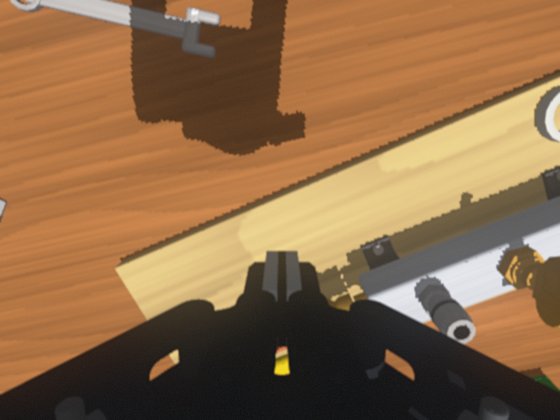

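>>> drive_tool(series="-0.01 -0.05 -0.03 0;-0.01 -0.05 -0.02 0;-0.01 -0.05 0 0;-0.01 -0.05 0 0;0 -0.05 0 0")

```text
t: 23.15
eef_pos: [0.4644, -0.375, 0.2309]
orientation: [[-0.974, 0.228, 0.0], [0.228, 0.974, -0.0], [-0.0, -0.0, -1.0]]
force: [0.9, -0.2, 0.8]
grip_width: 0.001
```

>>> drive_tool(series="0 -0.03 0 0;0 0 0 0;0 0 0 0")

```text
t: 23.52
eef_pos: [0.4575, -0.4016, 0.2309]
orientation: [[-0.974, 0.228, -0.0], [0.228, 0.974, 0.001], [0.0, 0.001, -1.0]]
force: [0.0, 0.7, -0.0]
grip_width: -0.002
```

```bash
python3 st.py; python3 - <<'E'
from h import *
s,im=snap('top','t14.png'); cv2.imwrite('pics/t14z.png',cv2.resize(im[140:240,195:375,::-1],None,fx=4.4,fy=4.4,interpolation=3))
E
```

```text
t 23.52 [ 0.4575 -0.4016  0.2309] F [ 0.   0.7 -0. ] M [ 0.019 -0.001  0.012] yaw 166.81 q6 -2.146 tau6 [-1.147 -0.026] g -0.002
```

View pics/t14z.png

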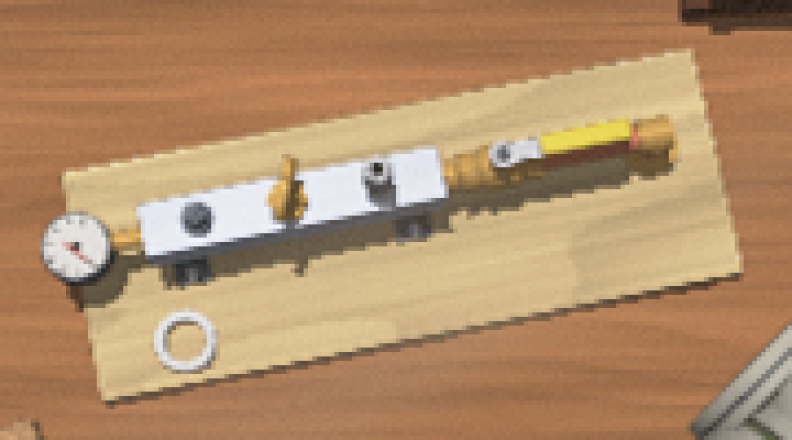

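View pics/t14.png

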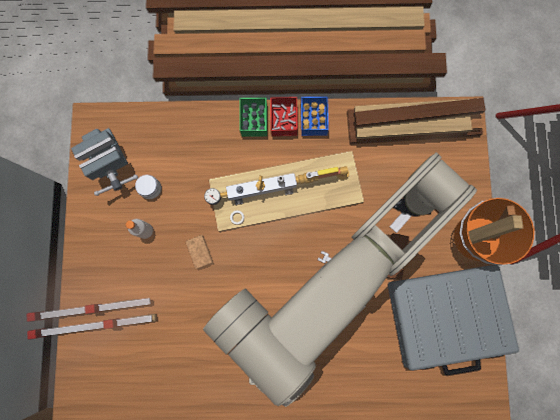

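```bash
python3 - <<'E'
from cell import manip
print(manip.job_done())
E
```

```text
the job is handed in; nothing more can be done
None
```

I screwed the plug in until it went snug, then swung the valve lever round to its stop. The arm was clear of everything when I handed the job in at about 24 s.

- **Plug:** I turned it clockwise about 76–80° in one grip, slowly at the end. The torque climbed steadily at about 0.6 N m per rad. It read 0.52 N m on the last slow turn (no more than about 0.55 allowing for the sensor's zero drift), and 0.38–0.42 N m once I stopped. I judged snugness by torque only, because the contact force cannot be read directly. The 1.3–1.4 rad total is at the low end of the range you gave.
- **Valve:** I pushed the lever with closed fingers until the force rose from 2 N to about 30 N along the push, which I took to be the stop. The top picture shows it in line with the block and pipe to within about 1°, the side picture to within about 2°.
- **Other things:** The tape roll looks unmoved. The top picture shows the sanding block, glue and wax can where they were. The arm hid the try square and the offcut and most of the wrench, but I moved nothing near them.
- **What disagreed:** The real fingertips sat about 33 mm above the reported TCP (the side and wrist pictures agree). Because of this my first grasp closed in the air above the wing. I opened up, went lower by that amount and gripped again.

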